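# Set the selector cap and tip out the small bearing balls

### The job

The clear drum of the tipping dispenser holds two small brass balls in one half and a larger steel ball in the other. Turn its blue cap so that the middle-width slot (the one the white-tipped end of the black bar points to) sits over the red pouring mark on the drum, then swing the drum fully over by its red handle so that both brass balls roll out into the white tray while the steel ball stays in the drum. Leave the drum tipped and the cap as set.

Things in the scene. Friction and masses are not known exactly. Their poses are not given: they have to be found in the camera images.
- cap (a joint): Blue selector cap, a disc 110 mm across on the clear drum (rad, grows counter-clockwise from above, drum upright). 0: the middle slot (18 mm wide, 100 degrees long, at the rim) is centred over the red pouring mark; about 2.0: the fine grille is there; about -2.0: the wide opening (33 mm). Starts at 0.75 to 1.3; light friction (0.06 N m), stays where left.
- cap_grip (a point): On the cap's axis, 23 mm above its disc: where to grip the black bar that stands on it, 50 mm long, 14 mm wide, 32 mm high (top 9 mm above this point). z is the cap's axis; the bar runs along x; its white-tipped end and the middle slot lie towards -x. The disc beside the bar is clear.
- drum (a joint): Tipping angle of the clear drum in its stand (rad): 0 upright against its stop, 2.1 (120 degrees) fully tipped towards the tray against the other stop. Stiff hinge (0.3 N m friction): it stays where it is left. The balls start to roll out at about 1.7; tip to 1.9 or more.
- drum_pivot (a point): Middle of the drum, on the level tipping axis, 115 mm above the table. Axes turn with the drum: y along the tipping axis, z towards the cap; while upright x points away from the tray (the drum tips towards -x, about its -y axis). A microscope with a tall overhanging stage stands left of it and behind: come in from the robot's side, high and close to the base.
- handle (a point): Middle of the red grip, a round bar 12 mm thick, 110 mm long, parallel to the tipping axis, across the drum's U-shaped bail; 115 mm from the axis, at [0.115, 0, 0] in the frame of drum_pivot. While upright it lies behind the drum, away from the tray, 115 mm above the table; tipping carries it over the top (230 mm high) to the tray side.
- tray_center (a point): Centre of the floor of the white catch tray fixed to the stand in front of the drum; inside 149 mm along x, 109 mm along y, walls 31 mm high; its axes are those of the stand (x from the tray to behind the drum).
- ball_small_a: Small brass ball, 14 mm, in the +y half of the drum (a thin clear wall parts the halves); origin at its centre.
- ball_small_b: The other small brass ball, 14 mm, in the same half; origin at its centre.
- ball_large: Larger steel ball, 24 mm, in the -y half of the drum; passes only the wide opening; origin at its centre.

How it is judged:
By the outcome, as a careful person would: the job done as asked, in the order asked, and still so for the second after the job is handed in, with the robot touching nothing.
It also fails if it takes over 56 s, if anything falls off the work surface, if the arm or the gripper's body presses on something with over 40 N, if the wrist force passes 120 N, or if a joint passes its speed limit or range.

### The arm

A 6-joint arm with a two-finger parallel gripper is mounted at the origin on the work surface; the furniture and walls round the work are solid. World frame = base frame: x ahead of the robot, y to its left, z up, the work surface at z = 0. Lengths are in m, angles in rad, forces in N, time in s.
With the tool pointing down it reaches from about 0.35 to 0.85 m from the base axis. Payload 8.1 kg.
Tool frame: the origin (TCP) lies at the very end of the fingers, on their centre line; the grasp point (between the pads) lies 19 mm behind it; z points along the fingers, y is the line along which they close (so a half turn about z gives the same grasp; the last joint's range is limited). The gripper opens to 93 mm and grips with 3 to 60 N. Pads are 15 mm wide; open, the fingers measure 128 mm over their backs; the gripper's body (75 mm by 188 mm) begins 65 mm behind the grasp point.
Start: joints at [1.112, 0.13, 1.488, -0, 1.523, -0.085], TCP at [0.219, 0.559, 0.219] pointing down, gripper open.
Joint ranges: [-2.96, 2.96], [-0.89, 2.26], [0.02, 2.5], [-1.34, 4.48], [0, 2.73], [-2.66, 2.66]. Speed limits (rad/s): [2.39, 2.39, 2.79, 3.14, 3.14, 3.14].

### API

Orientations are given as a rotation vector (axis times angle).
In Python, from rig import arm gives the robot as it stands.
- The arm moves only by the tool drive_effector, called as name(argument=value, ...) on one line, values as JSON. Schema: {"type":"object","properties":{"motion":{"type":"array","items":{"type":"number"},"minItems":7,"maxItems":70},"only":{"type":"string"},"quiet":{"type":"boolean"},"lines":{"type":"string"}},"required":["motion"],"additionalProperties":false}. motion is one flat list of numbers that holds 1 to 10 rows one after another, with no inner brackets; each row has 7 numbers: the finger opening in m, then dx, dy, dz in units of 5 mm, then a rotation vector rx, ry, rz in rad; each row is the pose to reach, as a shift and turn from the pose commanded when the call began, along the tool's axes at that moment; what a row does not reach only later rows make up. A row lasts 1/8 s, in which the tool goes at most 0.0625 m and 0.188 rad, less where a joint would pass 70% of its speed; a pose out of reach is approached as far as the arm can. The fingers move at their own pace and stop on an object; the grip force is fixed at half the most. Time passes only in rows, so rows that do not move let the fingers close. The tool returns the time, the measured TCP pose, the force, the opening and the grip force at its end. only (a regular expression) keeps the lines of the reply that match it, lines (a string "A,B") keeps lines A to B, and quiet returns only ok. Input that does not fit is refused with a message, and nothing moves.
- arm.get_state(): the state, without advancing time (a new reading comes with each control period).
- arm.read_camera(name): name is "side" or "top" or "wrist"; returns a dict with "image" (420x560x3 uint8, red, green, blue), "fovy" (degrees; the focal length in pixels is half the picture's height over the tangent of half this angle, whatever the lens; pixels are square), "cx", "cy" (the principal point, pixels), "rvec" (rotation vector, rad) and "tvec" (3), from world to camera coordinates, as OpenCV has them; the wrist camera has in their place "mount" (4x4, takes a point from camera to tool coordinates, whose origin is the TCP and whose axes are the flange's). Camera axes: x right, y down, z forward; pixel columns grow to the right and rows downward; lengths in m; the calibration is good to about 2 mm. A picture is of the moment at which its call begins: read the wrist's pose just before it. There is no depth.
- arm.finish_job(): hands the job in; it is judged then, once.
The state is a dict: "clock": time; "joint_pos": joint angles; "joint_vel": joint speeds; "joint_efforts": joint torques, N m; "position": TCP position; "eef_rot": TCP orientation; "contact_force": force on the tool from outside, world axes, zero at the start; "torque": the same for the moment, N m; "gripper_width": finger opening in m; "finger_force": force on a finger pad.
Only numpy, scipy, OpenCV 4.12 (cv2) and the standard library are available. Lean on these libraries where they do the work, as an engineer would, in place of code of your own. Each camera call takes 0.05 s, during which the arm holds its last target. There are 200 camera calls.

## Working session

There is one attempt and no reset: what is moved stays moved. The work goes in short steps, Python scripts to look and compute and a tool call to move; the robot and the scene stay as the last step left them, time stands still between calls to the robot, and variables do not carry over. Pictures are saved under pics/ and viewed, at most 10 in all, crops included, and the job is handed in when it is done.

```bash
ls; mkdir -p pics; python3 - <<'E'
from rig import arm
import cv2
s=arm.get_state();print(s['clock'],s['position'],s['eef_rot'],s['gripper_width'])
for n in("side","top"):
    c=arm.read_camera(n);cv2.imwrite(f"pics/{n}0.png",c["image"][:,:,::-1]);print(n,c["fovy"],c["cx"],c["cy"],c["rvec"],c["tvec"])
E
```

```text
pics
rig.py
0.0 [0.21881212 0.55806626 0.21760373] [-5.83595764e-01 -3.08641780e+00  2.76765313e-03] 0.09288803196358376
side 50.447099060269764 282.25885804378095 217.0067496398542 [ 2.4583719  -0.77492684  0.21918355] [-0.53061431  0.2372233   0.84161298]
top 57.70687308248131 272.3388341650026 205.5071097554569 [ 2.17570764 -2.16294644  0.10831857] [-0.12431569  0.53279998  0.9236204 ]
```

View pics/side0.png

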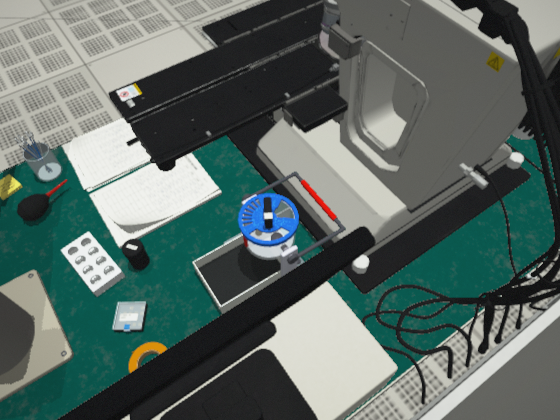

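View pics/top0.png

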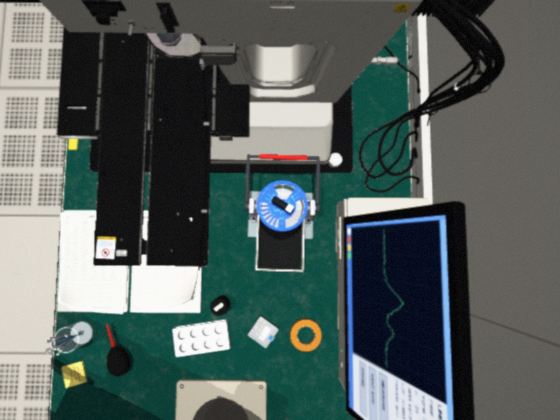

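The side view shows the cap near (268,217) and the red handle from (303,181) to (335,217). In the top view the cap is at (282,205) and the handle runs (260,157) to (307,157). The tray faces the robot, and the microscope is left of and behind the drum. Next I triangulate.

```bash
cat > h.py <<'E'
from rig import arm
import cv2, numpy as np
from scipy.spatial.transform import Rotation as R
def cam(n):
    c=arm.read_camera(n);f=210/np.tan(np.radians(c["fovy"]/2))
    K=np.array([[f,0,c["cx"]],[0,f,c["cy"]],[0,0,1]])
    if "mount" in c:
        s=arm.get_state();T=np.eye(4);T[:3,:3]=R.from_rotvec(s["eef_rot"]).as_matrix();T[:3,3]=s["position"]
        W=np.linalg.inv(T@c["mount"])
    else:
        W=np.eye(4);W[:3,:3]=R.from_rotvec(c["rvec"]).as_matrix();W[:3,3]=c["tvec"]
    return c["image"],K@W[:3]
def proj(P,X):
    p=P@np.append(X,1);return p[:2]/p[2]
def tri(P1,p1,P2,p2):
    X=cv2.triangulatePoints(P1,P2,np.float64(p1),np.float64(p2))[:,0];return X[:3]/X[3]
def onz(P,p,z):
    A=np.c_[P[:,0],P[:,1],-np.r_[p,1]];x=np.linalg.solve(A,-(P[:,2]*z+P[:,3]));return np.r_[x[:2],z]
def crop(I,x0,y0,x1,y1,s,name): cv2.imwrite(name,cv2.resize(I[y0:y1,x0:x1,::-1],None,fx=s,fy=s,interpolation=cv2.INTER_CUBIC))
E
python3 - <<'E'
from h import *
Is,Ps=cam("side");It,Pt=cam("top");Iw,Pw=cam("wrist")
print("base",proj(Ps,[0,0,0]),proj(Pt,[0,0,0]),"tcp",proj(Ps,[.219,.558,.218]),proj(Pt,[.219,.558,.218]))
X=tri(Ps,(268.5,218),Pt,(282,205));print("cap",X,proj(Ps,X),proj(Pt,X))
for I,n in((Is,"s"),(It,"t")):
    h=cv2.cvtColor(I,cv2.COLOR_RGB2HSV)
    for nm,m in(("red",((h[...,0]<8)|(h[...,0]>172))&(h[...,1]>180)&(h[...,2]>90)),("blue",(h[...,0]>100)&(h[...,0]<116)&(h[...,1]>170)&(h[...,2]>110))):
        k,l,st,ce=cv2.connectedComponentsWithStats(m.astype(np.uint8))
        for i in range(1,k):
            if st[i,4]>60:
                print(n,nm,st[i],ce[i].round(1),cv2.minAreaRect(np.argwhere(l==i)[:,::-1].astype(np.float32)))
a=cv2.resize(Is[160:300,190:350,::-1],(400,350),interpolation=cv2.INTER_CUBIC);b=cv2.resize(It[140:280,230:390-60,::-1],(250,350),interpolation=cv2.INTER_CUBIC)
cv2.imwrite("pics/c1.png",np.hstack([a,b]));cv2.imwrite("pics/w0.png",Iw[:,:,::-1])
E
```

```text
base [  1.19584732 342.66241651] [221.0380568  425.37519466] tcp [-23.41174501  48.87643052] [-83.59686233 356.9226827 ]
cap [ 0.52064037 -0.14160025  0.14915202] [269.22913406 217.81018646] [281.67836302 205.80226371]
s red [301 180  35  40 228] [318.1 200. ] ((317.70001220703125, 199.39999389648438), (49.67707824707031, 4.664003372192383), 49.398704528808594)
s blue [ 238  193   61   53 1520] [267.  218.1] ((268.10003662109375, 218.70001220703125), (52.32398986816406, 59.479408264160156), 63.43495178222656)
t red [260 155  47   4 146] [282.7 156.7] ((283.0, 156.5), (3.0, 46.0), 90.0)
t blue [258 180  49  52 692] [280.9 203.2] ((282.0, 205.5), (51.0, 48.0), 90.0)
t blue [347 260   6  91 275] [350.1 304.6] ((349.5, 305.0), (90.0, 5.0), 90.0)
```

View pics/c1.png

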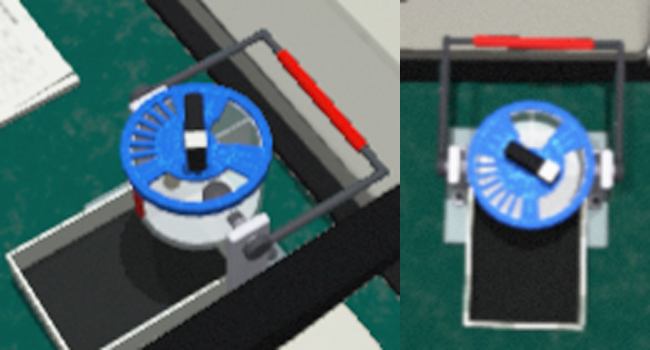

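The top crop shows the bar's white tip pointing right and towards the robot, so the cap is at about +1.05 rad and has to turn clockwise. The handle lies behind the drum. I now measure poses and obstacle heights.

```bash
python3 - <<'E'
from h import *
Is,Ps=cam("side");It,Pt=cam("top")
def t(n,a,b):
    X=tri(Ps,a,Pt,b);print(n,X.round(3),(proj(Ps,X)-a).round(1),(proj(Pt,X)-b).round(1))
t("handle",(317.8,199.7),(283,156.7))
t("sticker",(128,93),(107,247))
t("stage corner L",(112,93),(96,262))
t("stage corner R",(163,165),(208,264))
t("mscope front-right top",(410,215),(333,103)); t("mscope front-right bottom",(365,262),(338,160))
t("knobs",(488,0+175),(382,60))
t("monitor L",(365,235),(346,221));t("monitor R",(365,235),(465,205))
a,b=onz(Pt,(260,157),.115),onz(Pt,(307,156.5),.115);print("handle ends",a,b,(a+b)/2)
for c in((257+1.5,250),):pass
for p in((255.5,269.5),(303,271),(257.5,240),(304,240)):print("tray",onz(Pt,p,.033))
# bar: ends in top crop coords (scale 2.5)
z=.182
for p in((508,147),(556,171)):print("bar",onz(Pt,((p[0]-400)/2.5+230,p[1]/2.5+140),z))
for p in((258.5,205),(306.5,205)):print("cap edge",onz(Pt,p,.149))
E
```

```text
handle [ 0.634 -0.144  0.118] [ 0.9 -0.2] [-0.4  0.9]
sticker [0.427 0.19  0.252] [ 1.4 -0.3] [-0.6  1.9]
stage corner L [0.401 0.209 0.251] [ 0.6 -0.1] [-0.3  0.9]
stage corner R [ 0.4   -0.     0.243] [-0.3  0.1] [ 0.1 -0.4]
mscope front-right top [ 0.773 -0.264  0.091] [ 0.4 -0.2] [-0.2  0.5]
mscope front-right bottom [ 0.645 -0.282  0.058] [-0.7  0.2] [ 0.3 -0.7]
knobs [ 0.804 -0.339  0.266] [-5.   1.7] [ 3.2 -5.1]
monitor L [ 0.531 -0.296  0.288] [-31.9   0.6] [ 22.8 -28. ]
monitor R [ 0.488 -0.383  0.452] [ 3.7 -1.2] [-1.5  3.4]
handle ends [ 0.63611769 -0.09236126  0.115     ] [ 0.63790586 -0.20001059  0.115     ] [ 0.63701177 -0.14618592  0.115     ]
tray [ 0.37597909 -0.08109417  0.033     ]
tray [ 0.37305769 -0.19678891  0.033     ]
tray [ 0.4475783  -0.08526308  0.033     ]
tray [ 0.44825239 -0.19940668  0.033     ]
bar [ 0.53193449 -0.12307651  0.182     ]
bar [ 0.51203736 -0.16317744  0.182     ]
cap edge [ 0.52211196 -0.0912632   0.149     ]
cap edge [ 0.522722   -0.19549698  0.149     ]
```

View pics/w0.png

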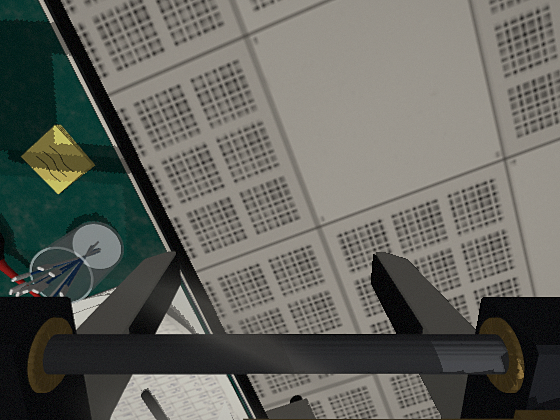

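Bearings so far: the stage top is at about 0.25 m, from x = 0.40 onwards with y from 0 to 0.21. The cap axis is near (0.521, -0.1435) and the handle near (0.635, -0.145). Next I work out the transit and the wrist look.

```bash
cat >> h.py <<'E'
def rel(x,y,z,phi,tilt=0):
    """row to TCP (x,y,z), tool down, tool-y at world angle phi, then tilted about world y"""
    s=arm.get_state();R0=R.from_rotvec(s["eef_rot"]).as_matrix()
    yv=np.array([np.cos(phi),np.sin(phi),0]);zv=np.array([0,0,-1.]);M=np.c_[np.cross(yv,zv),yv,zv]
    M=R.from_euler("y",tilt).as_matrix()@M
    return np.r_[R0.T@(np.array([x,y,z])-s["position"]),R.from_matrix(R0.T@M).as_rotvec()].round(3).tolist()
E
python3 - <<'E'
from h import *
for p in((.2,.50,.33,1.2),(.145,.37,.40,1.0),(.28,.28,.40,.7),(.345,.2,.40,.5),(.39,.05,.40,.2),(.40,-.1,.38,-.15),(.45,-.12,.32,-.48)): print(rel(*p))
Is,Ps=cam("side");It,Pt=cam("top")
for a,b in(((345,40),(220,52)),((345,95),(250,88)),((332,118),(249,135))):
    X=tri(Ps,a,Pt,b);print(X.round(3),(proj(Pt,X)-b).round(1))
E
```

```text
[-0.004, -0.061, -0.112, -0.0, -0.0, -0.003]
[0.0, -0.203, -0.182, -0.0, 0.0, 0.197]
[-0.158, -0.237, -0.181, -0.0, 0.0, 0.497]
[-0.248, -0.288, -0.181, -0.0, 0.0, 0.697]
[-0.345, -0.411, -0.181, -0.0, 0.0, 0.997]
[-0.409, -0.547, -0.161, -0.0, 0.0, 1.347]
[-0.463, -0.547, -0.101, -0.0, 0.0, 1.677]
[ 0.76  -0.031  0.356] [-0.2  0.5]
[ 0.729 -0.079  0.285] [ 0.3 -0.6]
[ 0.668 -0.091  0.269] [  7.6 -12.9]
```

The rows are not in the units I measure in: shifts go in units of 5 mm. I convert before sending: -0.2 m is -40, -0.16 m is -32.

drive_effector(motion=[0.09,0,-6,-10,0,0,0,0.09,0,-12,-20,0,0,0,0.09,0,-22,-28,0,0,0.05,0.09,0,-32,-36,0,0,0.1,0.09,0,-40,-36,0,0,0.2,0.09,-10,-42,-36,0,0,0.3,0.09,-20,-44,-36,0,0,0.4,0.09,-32,-48,-36,0,0,0.5,0.09,-40,-53,-36,0,0,0.6,0.09,-50,-58,-36,0,0,0.7])

```text
clock: 1.7
position: [0.3466, 0.196, 0.399]
eef_rot: [1.611, 2.697, 0.002]
contact_force: [0.4, 0.8, -0.3]
gripper_width: 0.0899
finger_force: 0.0
```

```bash
python3 - <<'E'
from h import *
for p in((.345,.2,.40,.5),(.39,.05,.40,.2),(.40,-.1,.38,-.15),(.44,-.13,.32,-.48)): print(rel(*p))
E
```

```text
[0.004, 0.0, -0.001, 0.001, -0.0, -0.006]
[-0.149, -0.031, -0.001, 0.001, -0.0, 0.294]
[-0.286, -0.093, 0.019, 0.001, -0.0, 0.644]
[-0.331, -0.072, 0.079, 0.001, -0.001, 0.974]
```

drive_effector(motion=[0.09,-10,-2,0,0,0,0.1,0.09,-20,-4,0,0,0,0.2,0.09,-30,-6,0,0,0,0.3,0.09,-40,-10,0,0,0,0.45,0.09,-49,-14,2,0,0,0.55,0.09,-57.2,-18,4,0,0,0.65,0.09,-60,-18,10,0,0,0.8,0.09,-64,-16,16,0,0,0.97,0.09,-66,-14,16,0,0,0.97])

```text
clock: 2.82
position: [0.4409, -0.1265, 0.3157]
eef_rot: [-2.68, -1.632, 0.004]
contact_force: [0.2, -0.1, 0.8]
gripper_width: 0.0904
finger_force: 0.0
```

```bash
python3 - <<'E'
from h import *
I,P=cam("wrist");s=arm.get_state();print(s["position"],"cap",proj(P,[.521,-.1435,.149]),"grip",proj(P,[.521,-.1435,.172]),"tcp",proj(P,s["position"]))
print(s["joint_pos"]);cv2.imwrite("pics/w1.png",I[:,:,::-1])
E
```

```text
[ 0.4423281  -0.1267256   0.31677547] cap [361.63074347 166.33440328] grip [367.61174667 171.10941352] tcp [273.81621459 269.42668766]
[-3.90610844e-01 -2.69626840e-01  1.69298209e+00  1.00981892e-04
  1.72053107e+00  8.39339476e-02]
```

View pics/w1.png

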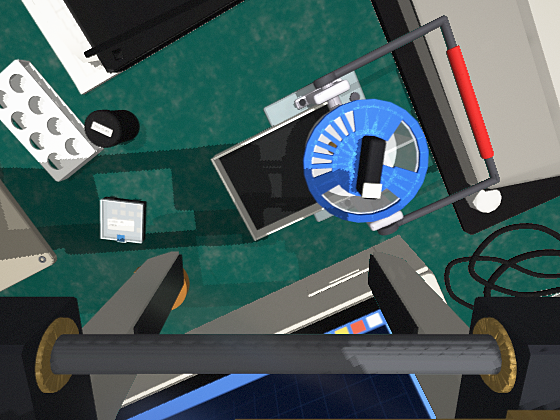

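The wrist view shows the cap ellipse near (366,161), the bar's white tip at about (371,188) below centre, and the handle from (453,47) to (489,157). The monitor is at the bottom. I refine cap, yaw and bar angle by segmentation.

```bash
python3 - <<'E'
from h import *
I,P=cam("wrist");It,Pt=cam("top")
h=cv2.cvtColor(I,cv2.COLOR_RGB2HSV)
def big(m,box=(300,0,560,240)):
    m=m.astype(np.uint8).copy();q=np.zeros_like(m);q[box[1]:box[3],box[0]:box[2]]=1;m*=q
    k,l,st,ce=cv2.connectedComponentsWithStats(m);i=1+np.argmax(st[1:,4]);return np.argwhere(l==i)[:,::-1].astype(np.float32)
b=big((h[...,0]>100)&(h[...,0]<118)&(h[...,1]>150)&(h[...,2]>90))
r=big(((h[...,0]<8)|(h[...,0]>172))&(h[...,1]>170)&(h[...,2]>90))
hull=cv2.convexHull(b);e=cv2.fitEllipse(hull);print("ell",e)
c=onz(P,e[0],.149);print("cap c",c)
for z in(.146,.152):
    d=[np.linalg.norm(onz(P,p[0],z)[:2]-onz(P,e[0],z)[:2]) for p in hull];print(z,"radius",np.mean(d),np.std(d))
box=cv2.boxPoints(cv2.minAreaRect(r));i=np.argsort(box[:,1]);A=onz(P,box[i[:2]].mean(0),.115);B=onz(P,box[i[2:]].mean(0),.115)
print("handle",A,B,(A+B)/2,"len",np.linalg.norm(A-B),"yaw",np.arctan2(A[0]-B[0],B[1]-A[1])+0, np.arctan2((B-A)[0],-(B-A)[1]))
m=cv2.inRange(h,(0,0,0),(180,255,70));bk=big(m>0,(345,120,400,200));rc=cv2.minAreaRect(bk);print("black",rc)
for a,bb in(((381,312),(346,236)),((400,237),(342,200))):
    X=tri(P,a,Pt,bb);print("mon",X.round(3),(proj(Pt,X)-bb).round(1))
crop(I,330,110,410,210,6,"pics/w1c.png")
E
```

```text
ell ((362.7192077636719, 160.8035888671875), (119.95936584472656, 127.32723999023438), 52.13292694091797)
cap c [ 0.52370037 -0.13928068  0.149     ]
0.146 radius 0.05589595451227982 0.0019335395141812479
0.152 radius 0.05490159825805052 0.0018991429800223395
handle [ 0.63907248 -0.08886422  0.115     ] [ 0.63741626 -0.20031334  0.115     ] [ 0.63824437 -0.14458878  0.115     ] len 0.1114614287765729 yaw 3.126733029215752 -0.014859624374041648
black ((367.02996826171875, 166.2899932861328), (23.617366790771484, 59.39697265625), 8.130102157592773)
mon [ 0.467 -0.278  0.165] [ 0.3 -5.6]
mon [ 0.551 -0.302 -0.012] [0.1 0.7]
```

View pics/w1c.png

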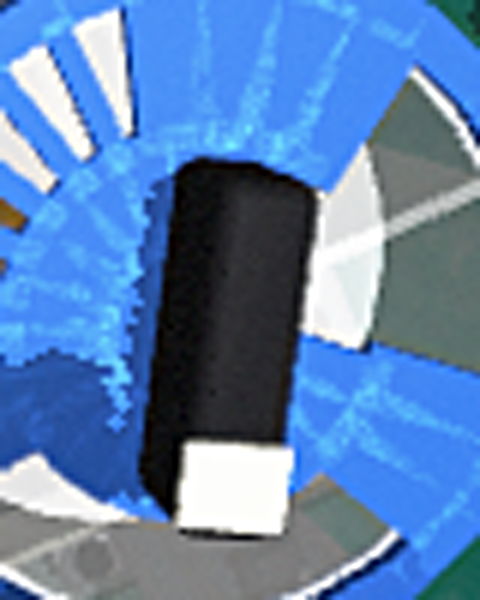

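The crop shows the bar's top face with its right edge from (318,190) to (290,535), and the white tip end between (178,528) and (290,535).

```bash
python3 - <<'E'
from h import *
I,P=cam("wrist")
w=lambda u,v:onz(P,(u/6+330-.42,v/6+110-.42),.181)
a,b,c=w(318,190),w(290,535),w(178,528)
d=b-a;print("right edge",a,b,"len",np.linalg.norm(d),"ang to -x",np.arctan2(-d[1],-d[0]),"width",np.linalg.norm(b-c))
a2=w(214,172);m=(a+b+c+a2)/4;print("centre",m, "left edge ang",np.arctan2(-(c-a2)[1],-(c-a2)[0]))
d2=b-c;print("end face",np.arctan2(d2[1],d2[0]))
E
```

```text
right edge [ 0.53989446 -0.12400149  0.181     ] [ 0.51821543 -0.16648026  0.181     ] len 0.04769094380612892 ang to -x 1.098903157243322 width 0.01573905287468753
centre [ 0.52280838 -0.14110888  0.181     ] left edge ang 1.0653619235532747
end face -0.5353407666095087
```

```bash
python3 - <<'E'
from h import *
for p in((.522,-.142,.22,-.49),(.522,-.142,.157,-.49)): print(rel(*p))
E
```

```text
[0.022, 0.079, 0.099, -0.0, -0.0, 0.017]
[0.022, 0.079, 0.162, -0.0, -0.0, 0.017]
```

drive_effector(motion=[0.05,2.4,8,6,0,0,0.017,0.05,4.4,15.8,12,0,0,0.017,0.05,4.4,15.8,20,0,0,0.017,0.05,4.4,15.8,24,0,0,0.017,0.05,4.4,15.8,28,0,0,0.017,0.05,4.4,15.8,31,0,0,0.017,0.05,4.4,15.8,32.4,0,0,0.017,0.05,4.4,15.8,32.4,0,0,0.017])

```text
clock: 4.03
position: [0.5221, -0.1426, 0.1568]
eef_rot: [2.694, 1.616, 0.0]
contact_force: [0.1, -0.2, 0.4]
gripper_width: 0.0502
finger_force: 0.0
```

```bash
python3 - <<'E'
from h import *
I,P=cam("wrist");s=arm.get_state();print(s["contact_force"],rel(.522,-.142,.157,-.49))
It,_=cam("top");a=cv2.resize(It[130:270,210:350,::-1],(300,300),interpolation=cv2.INTER_CUBIC);cv2.imwrite("pics/w2.png",np.hstack([cv2.resize(I[:,:,::-1],(400,300)),a]))
E
```

```text
[0.00701905 0.62850317 0.16643143] [0.0, -0.001, 0.0, 0.001, -0.0, -0.0]
```

View pics/w2.png

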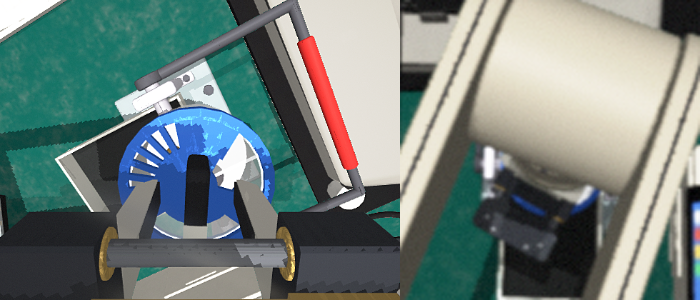

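The fingers straddle the bar evenly (bar at (198,190), fingers at (140,200) and (258,200)), so I close.

drive_effector(motion=[0.0,0,0,0,0,0,0,0.0,0,0,0,0,0,0,0.0,0,0,0,0,0,0,0.0,0,0,0,0,0,0,0.0,0,0,0,0,0,0,0.0,0,0,0,0,0,0])

```text
clock: 4.88
position: [0.5218, -0.1424, 0.1566]
eef_rot: [-2.693, -1.616, 0.001]
contact_force: [-4.6, 1.3, 2.6]
gripper_width: 0.0136
finger_force: 29.7
```

```bash
python3 -c "
from h import *
s=arm.get_state();print(s['torque'],s['joint_pos'][5])"
```

```text
[0.17770397 0.71526305 0.05360039] 0.1287416203269597
```

drive_effector(motion=[0.0,0,0,0,0,0,0.15,0.0,0,0,0,0,0,0.3,0.0,0,0,0,0,0,0.45,0.0,0,0,0,0,0,0.6,0.0,0,0,0,0,0,0.75,0.0,0,0,0,0,0,0.9,0.0,0,0,0,0,0,1,0.0,0,0,0,0,0,1.08,0.0,0,0,0,0,0,1.08,0.0,0,0,0,0,0,1.08])

```text
clock: 6.12
position: [0.5215, -0.1419, 0.1566]
eef_rot: [-3.141, -0.001, 0.002]
contact_force: [-5.8, 3.4, 4.6]
gripper_width: 0.0139
finger_force: 29.6
```

```bash
python3 -c "
from h import *
s=arm.get_state();print(s['torque'],s['joint_pos'][5],rel(.522,-.142,.157,-np.pi/2))"
```

```text
[ 0.58488016  1.08172251 -0.11738702] 1.2088324873382288 [0.0, 0.0, -0.0, -0.001, 0.001, 0.001]
```

In the tool's units: -0.15 m is -30, -0.14 m is -28.

drive_effector(motion=[0.05,0,0,0,0,0,0,0.05,0,0,0,0,0,0,0.05,0,0,0,0,0,0,0.05,0,0,-4,0,0,0,0.05,0,0,-12,0,0,0,0.05,-4,0,-20,0,0,0,0.05,-12,0,-28,0,0,0,0.05,-14,0,-30,0,0,0,0.05,-14,0,-30,0,0,0])

```text
clock: 7.25
position: [0.4525, -0.1429, 0.3082]
eef_rot: [3.14, 0.0, 0.005]
contact_force: [0.3, 0.9, -0.5]
gripper_width: 0.0502
finger_force: 0.0
```

```bash
python3 - <<'E'
from h import *
I,P=cam("wrist");c=proj(P,[.522,-.142,.149]);print(c,proj(P,[.637,-.1445,.115]))
u,v=map(int,c);u0=max(u-80,0);v0=max(v-100,0);print(u0,v0);crop(I,u0,v0,u0+160,v0+160,3.75,"pics/w3.png")
E
```

```text
[274.41636399 111.22003504] [277.66298659 -32.39176507]
194 11
```

View pics/w3.png

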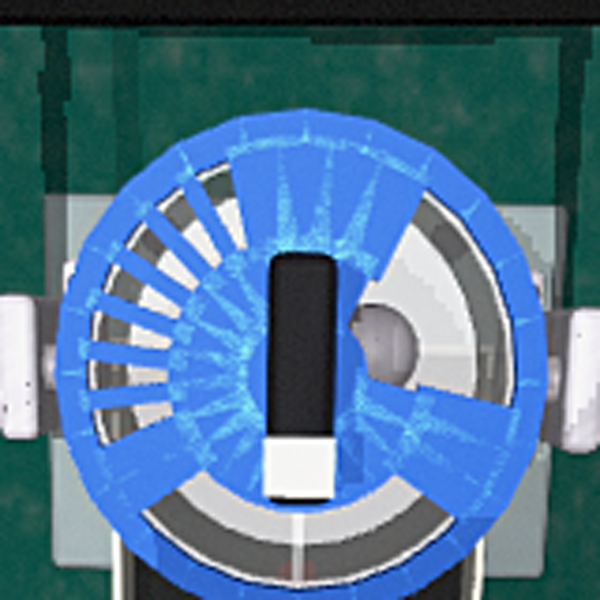

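The cap is set: the bar is vertical with its white tip towards the tray, and the slot is symmetric about the partition line at (297,545). Now I plan the handle grasp and check where the camera body sits.

```bash
python3 - <<'E'
from h import *
print(arm.read_camera("wrist")["mount"].round(3))
def g(x,y,z,t,d=.010): return rel(x-d*np.sin(t),y,z-d*np.cos(t),0,t)
for p in((.54,-.165,.32,.0),(.637,-.18,.27,.15),(.637,-.18,.18,.15),(.637,-.18,.116,.15)): print(p,g(*p))
E
```

```text
[[ 0.001 -0.959 -0.285  0.08 ]
 [ 1.     0.001 -0.     0.   ]
 [ 0.001 -0.285  0.959 -0.166]
 [ 0.     0.     0.     1.   ]]
(0.54, -0.165, 0.32, 0.0) [0.088, 0.023, -0.005, -0.001, 0.0, -1.57]
(0.637, -0.18, 0.27, 0.15) [0.183, 0.038, 0.045, 0.116, -0.117, -1.567]
(0.637, -0.18, 0.18, 0.15) [0.183, 0.038, 0.135, 0.116, -0.117, -1.567]
(0.637, -0.18, 0.116, 0.15) [0.183, 0.038, 0.199, 0.116, -0.117, -1.567]
```

The camera sits 80 mm to the +y side, which is close to the stage plate. Rolling the tool about world x so that its top leans to -y keeps it clear.

```bash
cat >> h.py <<'E'
def g(x,y,z,pitch,roll,d=.010):
    """row putting the point d behind the TCP at x,y,z, tool-y along world x, pitch about y after roll about x"""
    s=arm.get_state();R0=R.from_rotvec(s["eef_rot"]).as_matrix()
    M=R.from_euler("xy",[roll,pitch]).as_matrix()@np.array([[0,1,0],[1,0,0],[0,0,-1.]])
    return np.r_[R0.T@(np.array([x,y,z])+d*M[:,2]-s["position"]),R.from_matrix(R0.T@M).as_rotvec()].round(3).tolist()
E
python3 - <<'E'
from h import *
print(arm.get_state()["joint_pos"].round(2))
for p in((.5,-.16,.32,0,.1),(.55,-.17,.32,.0,.2),(.637,-.18,.27,0,.2),(.637,-.18,.18,0,.2),(.637,-.18,.116,0,.2)): print(p,g(*p))
E
```

```text
[-0.41 -0.23  1.68  0.    1.69  1.16]
(0.5, -0.16, 0.32, 0, 0.1) [0.048, 0.017, -0.005, 0.077, 0.079, -1.569]
(0.55, -0.17, 0.32, 0.0, 0.2) [0.098, 0.026, -0.005, 0.156, 0.157, -1.564]
(0.637, -0.18, 0.27, 0, 0.2) [0.185, 0.036, 0.045, 0.156, 0.157, -1.564]
(0.637, -0.18, 0.18, 0, 0.2) [0.185, 0.036, 0.135, 0.156, 0.157, -1.564]
(0.637, -0.18, 0.116, 0, 0.2) [0.185, 0.036, 0.199, 0.156, 0.157, -1.564]
```

drive_effector(motion=[0.05,2,0,0,0,0,-0.18,0.05,4,0,0,0,0,-0.36,0.05,6,2,0,0,0,-0.54,0.05,10,3,0,0.02,0.02,-0.72,0.05,12,4,0,0.05,0.05,-0.9,0.05,16,5,0,0.08,0.08,-1.08,0.05,18,5,0,0.11,0.11,-1.25,0.05,20,5.2,0,0.13,0.13,-1.4,0.05,28,6,4,0.156,0.157,-1.56,0.05,37,7.2,9,0.156,0.157,-1.564])

```text
clock: 8.6
position: [0.6383, -0.1788, 0.2589]
eef_rot: [-2.114, -2.116, -0.212]
contact_force: [0.0, -0.9, 0.3]
gripper_width: 0.05
finger_force: 0.0
```

```bash
python3 - <<'E'
from h import *
for p in((.637,-.18,.20,0,.2),(.637,-.18,.116,0,.2)): print(p,g(*p))
I,P=cam("side");I2,P2=cam("wrist");cv2.imwrite("pics/s4.png",np.hstack([cv2.resize(I[:,:,::-1],(400,300)),cv2.resize(I2[:,:,::-1],(400,300))]))
E
```

```text
(0.637, -0.18, 0.2, 0, 0.2) [-0.013, -0.001, 0.067, -0.001, -0.001, 0.001]
(0.637, -0.18, 0.116, 0, 0.2) [-0.03, -0.001, 0.15, -0.001, -0.001, 0.001]
```

View pics/s4.png

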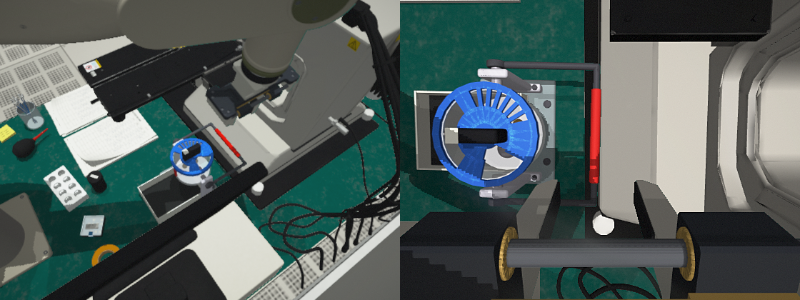

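The fingers straddle the handle line (handle at x≈597, fingers' midpoint ≈597 in the wrist half), and the stage plate at the top is clear. Descending.

drive_effector(motion=[0.05,-1.4,-0.2,7,0,0,0,0.05,-2.6,-0.2,13.4,0,0,0,0.05,-4,-0.2,20,0,0,0,0.05,-5,-0.2,25,0,0,0,0.05,-6,-0.2,30,0,0,0,0.05,-6,-0.2,30,0,0,0,0.05,-6,-0.2,30,0,0,0])

```text
clock: 9.57
position: [0.6363, -0.1781, 0.1092]
eef_rot: [-2.117, -2.116, -0.212]
contact_force: [0.4, 0.2, -0.0]
gripper_width: 0.0503
finger_force: 0.0
```

```bash
python3 - <<'E'
from h import *
print(g(.637,-.18,.116,0,.2))
I2,P2=cam("wrist");cv2.imwrite("pics/w5.png",I2[:,:,::-1])
E
```

```text
[-0.001, 0.001, 0.003, 0.001, 0.001, -0.0]
```

View pics/w5.png

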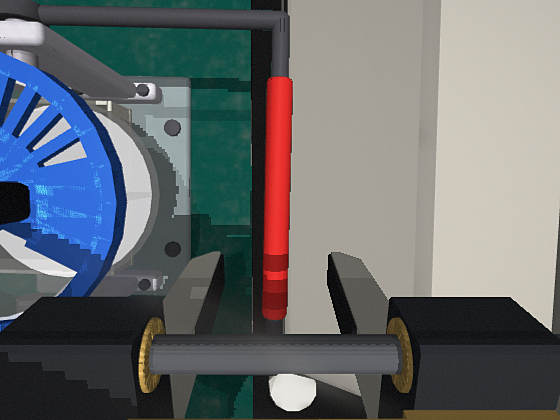

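The handle passes between the fingertips (tips at (205,255) and (345,255), red bar at x≈278 down to row 320). Closing.

In the tool's units: 0.004 m is 0.8, -0.001 m is -0.2.

drive_effector(motion=[0.05,-0.2,0,0.8,0,0,0,0.0,-0.2,0,0.8,0,0,0,0.0,-0.2,0,0.8,0,0,0,0.0,-0.2,0,0.8,0,0,0,0.0,-0.2,0,0.8,0,0,0,0.0,-0.2,0,0.8,0,0,0,0.0,-0.2,0,0.8,0,0,0])

```text
clock: 10.5
position: [0.6362, -0.1784, 0.1046]
eef_rot: [-2.117, -2.116, -0.212]
contact_force: [-0.8, 0.2, 0.6]
gripper_width: 0.0113
finger_force: 30.0
```

```bash
python3 - <<'E'
from h import *
s=arm.get_state();p=s["position"];print(p,s["torque"])
# swing centred on pivot (.522,.115), radius .115; offsets relative to the present grip
c0=g(.637,p[1]-.002,.115,0,.2)
for k in range(1,11):
    a=k*.1
    r=g(.522+.115*np.cos(a),p[1]-.002,.115+.115*np.sin(a),-.3*a,.2);print(np.round(a,1),r)
E
```

```text
[ 0.63615613 -0.17836561  0.10458724] [-0.12905802  0.10169843 -0.10311763]
0.1 [0.002, 0.001, -0.012, -0.029, 0.001, -0.006]
0.2 [0.005, -0.001, -0.023, -0.058, 0.001, -0.012]
0.3 [0.007, -0.003, -0.034, -0.088, 0.001, -0.018]
0.4 [0.009, -0.007, -0.045, -0.117, 0.001, -0.024]
0.5 [0.011, -0.012, -0.055, -0.146, 0.001, -0.03]
0.6 [0.013, -0.017, -0.064, -0.176, 0.001, -0.036]
0.7 [0.015, -0.024, -0.073, -0.205, 0.001, -0.042]
0.8 [0.016, -0.032, -0.082, -0.235, 0.001, -0.048]
0.9 [0.018, -0.04, -0.089, -0.264, 0.001, -0.054]
1.0 [0.019, -0.049, -0.096, -0.294, 0.001, -0.06]
```

In the tool's units: -0.096 m is -19.2, -0.089 m is -17.8.

drive_effector(motion=[0.0,0.4,0.2,-2.4,-0.029,0,-0.006,0.0,1,-0.2,-4.6,-0.058,0,-0.012,0.0,1.4,-0.6,-6.8,-0.088,0,-0.018,0.0,1.8,-1.4,-9,-0.117,0,-0.024,0.0,2.2,-2.4,-11,-0.146,0,-0.03,0.0,2.6,-3.4,-12.8,-0.176,0,-0.036,0.0,3,-4.8,-14.6,-0.205,0,-0.042,0.0,3.2,-6.4,-16.4,-0.235,0,-0.048,0.0,3.6,-8,-17.8,-0.264,0,-0.054,0.0,3.8,-9.8,-19.2,-0.294,0,-0.06])

```text
clock: 11.75
position: [0.5877, -0.1773, 0.2038]
eef_rot: [2.101, 2.169, 0.543]
contact_force: [5.2, 6.5, -3.8]
gripper_width: 0.0112
finger_force: 30.0
```

```bash
python3 - <<'E'
from h import *
s=arm.get_state();p=s["position"];M=R.from_rotvec(s["eef_rot"]).as_matrix();q=p-.0105*M[:,2];print("grip",q,"ang",np.arctan2(q[2]-.115,q[0]-.522),"rad",np.hypot(q[2]-.115,q[0]-.522),s["torque"])
for a in(1.1,1.2,1.3,1.4,1.5,1.6,1.7,1.8,1.9,2.0,2.1):
    print(a,g(.522+.115*np.cos(a),q[1],.115+.115*np.sin(a),-.3*a,.2))
E
```

```text
grip [ 0.58463615 -0.1793973   0.21357426] ang 1.0047384112408615 rad 0.11679114891345209 [ 0.98316512 -0.66958992  0.07152746]
1.1 [0.001, -0.009, -0.007, -0.025, -0.001, -0.004]
1.2 [0.003, -0.017, -0.015, -0.054, -0.001, -0.01]
1.3 [0.004, -0.026, -0.021, -0.084, -0.001, -0.016]
1.4 [0.005, -0.036, -0.027, -0.113, -0.001, -0.022]
1.5 [0.006, -0.046, -0.032, -0.143, -0.001, -0.028]
1.6 [0.007, -0.056, -0.035, -0.172, -0.001, -0.034]
1.7 [0.008, -0.067, -0.038, -0.201, -0.001, -0.04]
1.8 [0.008, -0.078, -0.039, -0.231, -0.001, -0.046]
1.9 [0.008, -0.09, -0.04, -0.26, -0.001, -0.052]
2.0 [0.008, -0.101, -0.039, -0.29, -0.001, -0.058]
2.1 [0.008, -0.112, -0.037, -0.319, -0.001, -0.064]
```

drive_effector(motion=[0.0,0.2,-1.8,-1.4,-0.025,0,-0.004,0.0,0.6,-3.4,-3,-0.054,0,-0.01,0.0,0.8,-5.2,-4.2,-0.084,0,-0.016,0.0,1,-7.2,-5.4,-0.113,0,-0.022,0.0,1.2,-9.2,-6.4,-0.143,0,-0.028,0.0,1.4,-11.2,-7,-0.172,0,-0.034,0.0,1.6,-13.4,-7.6,-0.201,0,-0.04,0.0,1.6,-15.6,-7.8,-0.231,0,-0.046,0.0,1.6,-18,-8,-0.26,0,-0.052,0.0,1.6,-20.2,-7.8,-0.29,0,-0.058])

```text
clock: 13.0
position: [0.481, -0.1785, 0.2159]
eef_rot: [1.874, 1.999, 0.797]
contact_force: [-1.4, 6.9, 16.7]
gripper_width: 0.0108
finger_force: 30.1
```

```bash
python3 - <<'E'
from h import *
s=arm.get_state();p=s["position"];M=R.from_rotvec(s["eef_rot"]).as_matrix();q=p-.0105*M[:,2];print("grip",q,"ang",np.arctan2(q[2]-.115,q[0]-.522),"rad",np.hypot(q[2]-.115,q[0]-.522),s["torque"])
for a in(2.04,2.08,2.1):
    print(a,g(.522+.115*np.cos(a),q[1],.115+.115*np.sin(a),-.3*a,.2))
E
```

```text
grip [ 0.47518225 -0.18057847  0.22432967] ang 1.9753957826362802 rad 0.11893224733235577 [ 1.57578128 -1.24309223  0.57021953]
2.04 [-0.0, -0.008, 0.002, -0.006, 0.002, 0.001]
2.08 [-0.0, -0.012, 0.002, -0.018, 0.002, -0.001]
2.1 [-0.0, -0.015, 0.001, -0.024, 0.002, -0.002]
```

In the tool's units: -0.015 m is -3, -0.011 m is -2.2.

drive_effector(motion=[0.0,0,-1.2,0.2,-0.006,0,0,0.0,0,-2.2,0.2,-0.015,0,0,0.0,0,-3,0.2,-0.024,0,0,0.0,0,-3,0.2,-0.024,0,0,0.0,0,-3,0.2,-0.024,0,0,0.0,0,-3,0.2,-0.024,0,0])

```text
clock: 13.75
position: [0.4696, -0.1787, 0.2091]
eef_rot: [1.859, 1.982, 0.816]
contact_force: [-18.1, 9.5, 35.6]
gripper_width: 0.0112
finger_force: 29.9
```

```bash
python3 - <<'E'
from h import *
s=arm.get_state();p=s["position"];M=R.from_rotvec(s["eef_rot"]).as_matrix();q=p-.0105*M[:,2];print("grip",q,"ang",np.arctan2(q[2]-.115,q[0]-.522),s["torque"])
E
```

```text
grip [ 0.46356022 -0.18080119  0.21738755] ang 2.0894461113505534 [ 2.50550212 -0.77682517  1.67077901]
```

In the tool's units: -0.1 m is -20, -0.15 m is -30.

drive_effector(motion=[0.03,0,-2.6,0,-0.024,0,0,0.05,0,-2.4,0,-0.024,0,0,0.05,0,-2.4,0,-0.024,0,0,0.05,0,-2.4,0,-0.024,0,0,0.05,0,-2.4,-4,-0.024,0,0,0.05,0,-2.4,-12,-0.024,0,0,0.05,0,-2.4,-20,-0.024,0,0,0.05,0,-2.4,-30,-0.024,0,0,0.05,0,-2.4,-30,-0.024,0,0])

```text
clock: 14.88
position: [0.371, -0.2099, 0.3168]
eef_rot: [1.856, 1.963, 0.827]
contact_force: [-0.8, -0.7, 0.1]
gripper_width: 0.0497
finger_force: 0.0
```

I have used my ten pictures, so I check by segmentation: the handle's tipped position, brass-coloured blobs in the tray, and the cap.

```bash
python3 - <<'E'
from h import *
Ps_={}
for n in("side","top","wrist"):
    I,P=cam(n);h=cv2.cvtColor(I,cv2.COLOR_RGB2HSV)
    poly=np.array([proj(P,[x,y,.007]) for x,y in((.374,-.085),(.374,-.2),(.51,-.2),(.51,-.085))]).astype(np.int32)
    T=np.zeros(I.shape[:2],np.uint8);cv2.fillPoly(T,[poly],1);T=cv2.dilate(T,np.ones((7,7)))
    ms={"red":((h[...,0]<8)|(h[...,0]>172))&(h[...,1]>170)&(h[...,2]>80),"brass":(h[...,0]>10)&(h[...,0]<32)&(h[...,1]>90)&(h[...,2]>60)&(T>0),"blue":(h[...,0]>100)&(h[...,0]<118)&(h[...,1]>150)&(h[...,2]>90)}
    print(n,"exp handle",proj(P,[.4645,-.1445,.2146]).round(),"tray",poly.tolist())
    for k,m in ms.items():
        q,l,st,ce=cv2.connectedComponentsWithStats(m.astype(np.uint8))
        for i in range(1,q):
            if st[i,4]>(4 if k=="brass" else 40): print("  ",k,st[i].tolist(),ce[i].round(1), onz(P,ce[i],.009 if k=="brass" else .215).round(3))
E
```

```text
side exp handle [241. 214.] tray [[196, 271], [225, 315], [283, 278], [252, 238]]
   red [46, 180, 21, 17, 57] [ 54.9 188.7] [0.229 0.085 0.215]
   red [219, 188, 38, 49, 362] [236.9 211.8] [ 0.461 -0.138  0.215]
   brass [244, 258, 7, 7, 40] [247.1 260.8] [ 0.471 -0.125  0.009]
   brass [230, 265, 8, 8, 46] [233.2 268.7] [ 0.438 -0.124  0.009]
   blue [235, 218, 44, 44, 338] [254.6 243.2] [ 0.453 -0.205  0.215]
top exp handle [284. 231.] tray [[257, 269], [303, 269], [303, 215], [258, 215]]
   red [255, 227, 55, 9, 308] [281.9 231.3] [ 0.463 -0.141  0.215]
   red [107, 325, 9, 23, 58] [110.7 337.8] [0.256 0.189 0.215]
   brass [274, 241, 6, 6, 30] [276.2 243.7] [ 0.439 -0.131  0.009]
   blue [257, 214, 15, 13, 52] [261.9 222.4] [ 0.481 -0.101  0.215]
   blue [391, 215, 54, 7, 69] [418.2 217.2] [ 0.493 -0.412  0.215]
   blue [289, 216, 17, 12, 53] [299.6 223.8] [ 0.478 -0.176  0.215]
   blue [346, 219, 94, 10, 205] [386.6 223.4] [ 0.48  -0.349  0.215]
   blue [347, 258, 6, 21, 101] [349.1 268.6] [ 0.391 -0.273  0.215]
wrist exp handle [293. 154.] tray [[110, 107], [115, 210], [221, 204], [219, 117]]
   red [285, 79, 15, 136, 1846] [292.1 146.1] [ 0.463 -0.139  0.215]
   brass [167, 144, 12, 12, 115] [172.7 149.8] [ 0.443 -0.129  0.009]
   brass [193, 146, 11, 11, 101] [197.8 151.1] [ 0.476 -0.13   0.009]
   blue [245, 105, 13, 101, 1139] [250.7 154.6] [ 0.422 -0.147  0.215]
   blue [229, 295, 46, 19, 97] [252.3 305. ] [ 0.422 -0.263  0.215]
```

Two separate brass balls show up in the tray in both the side and wrist views, at (0.44, -0.13) and (0.475, -0.13). The handle is at its fully tipped position and the arm is clear.

```bash
python3 -c "
from rig import arm
print(arm.finish_job())"
```

```text
the job is handed in; nothing more can be done
None
```

I set the cap to the middle slot, swung the drum fully over and handed the job in at about 15 s. Both brass balls are in the tray; I did not separately check the steel ball in the images, but it can't pass the middle slot.

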